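Set the depth stop of a lever press to a sample board

TASK

Set the depth stop of the lever press to the sample board in its nest: push the lever down by its T-grip until the foot stands on the black connector and the resistance firms up, hold it there a moment without forcing it, and note how far down the ram's finger has come. Let the lever come all the way back up, then slide the stop collar up its rod by the thumb plate until its top is level with where the finger's underside was, and let go. Leave the board in the nest and the other things on the bench where they are.

Things in the scene. Friction and masses are not known exactly. Their poses are not given: they have to be found in the camera images.
- press: Grey hand lever press bolted to the bench: base plate 215 x 130 mm, column at the back, head 58 mm wide with its top 176 mm above the bench, a square steel ram through the head. Origin on the bench directly under the ram's axis; its x points from the lever side to the column (away from the robot), its y to the left, z up. All heights of the fixed press parts are the same in every start; only its place and yaw change.
- press_lever (a joint): The press lever's angle in rad: 0 = at rest, pointing 35 degrees above level toward the robot; grows as it is pushed down, to 0.9 at most. The ram goes straight down 40 mm per rad. A light spring brings it back up to 0 when let go (about 2 N at the grip at rest, some 2 N more at the far end); once the foot stands on the connector the push needed at the grip climbs steeply, by about 1.2 N per mm of grip travel.
- lever_pivot (a point): Point on the lever's hinge axis in the middle plane of the lever, 143 mm above the bench, on the right side of the head. The axis is level and runs along the press's y.
- grip (a point): Centre of the black rubber T-grip at the lever's end: a level round bar 84 mm long (along the press's y) and 26 mm thick, 160 mm from the pivot. It swings in the upright plane through the pivot along the press's x: at rest 131 mm in front of the pivot and 92 mm above it.
- foot: The press foot under the ram: an 18 mm disc, sprung up to 6 mm on a stiff spring of about 20 N/mm. Its position is that of the press's origin lowered by the ram's travel; use foot_face for its face.
- foot_face (a point): Centre of the foot's lower face; 84 mm above the bench with the ram up.
- finger_under (a point): Underside of the dark finger on the ram's top that reaches left over the depth rod, at the rod's axis (24 mm left of the ram's axis). It rides with the ram: 236 mm above the bench with the ram up, always 152 mm above the uncompressed foot's face.
- stop_top (a point): Centre of the top face of the stop collar: a dark round collar 20 mm across and 12 mm high on the upright 8 mm depth rod that stands on the press's head, left of the ram, with a ruled scale plate behind it. It slides stiffly up and down (about 6 N) and stays where it is left; top face from 191 to 233 mm above the bench. It starts low, unused. The finger comes down on its top face, and would push it down if it stood in the way.
- thumb_plate (a point): Centre of the collar's upright thumb plate, by which the collar is slid: 10 mm thick (along the press's x), 26 mm long (along y), its top 13 mm above this point and its lower edge 17 mm below. It stands on an arm 69 mm left of the rod and moves with the collar; this point lies 4 mm higher than the collar's top face.
- board: The sample: a small green circuit board, 45 x 70 mm and 12 mm high in all, lying loose in the shallow pocket of the nest under the ram, with a black connector on it. Origin at the centre of its underside.
- connector_top (a point): Centre of the top of the black connector (11 x 28 mm) on the sample board, under the foot. The nest is set at a different height each time: the connector's top is 8 to 28 mm below the raised foot.
- next_board_a: a spare small green circuit board, 45 x 70 x 12 mm, lying on the bench left of the press; to be left alone
- next_board_b: a second spare small green circuit board, 45 x 70 x 12 mm, lying on the bench to the left; to be left alone
- brush: black antistatic brush, 14 x 110 x 26 mm, on the bench right of the press; to be left alone
- pliers: pliers with yellow handles, 50 x 151 x 12 mm, on the bench left of the lever; to be left alone

How it is judged (in metres and radians):
On the way:
1. the lever is pushed until the foot stands firmly on the connector (more than 6 N between foot and board for 0.3 s) (contact force between foot and board above 6 N), for 0.3 s.
At the end, for the whole second after the job is handed in: The collar's top is 152 mm above the connector's top (the finger's level when the foot stands on it; at most 3 mm lower or 2 mm higher); the lever is back up (within 0.05 rad); the sample board lies flat, moved under 6 mm, connector under the foot (z of stop_top in the frame of connector_top between 0.149 and 0.154 m and value of joint press_lever below 0.05 rad and horizontal distance between connector_top and foot_face below 0.006 m and angle between board's own z axis and vertical below 0.06 rad and distance of board from where it was at the start of the episode below 0.006 m and linear speed of board below 0.02 m/s); the robot touches nothing.
It fails at once if the lever is forced on past firm: more than 80 N between foot and connector (about 20 N at the grip) (contact force between foot and board above 80 N).
It fails at once if a spare board, the brush or the pliers is pushed more than 30 mm (distance of any of next_board_a, next_board_b, brush, pliers from where it was at the start of the episode above 0.03 m).
It also fails if it takes over 72 s, if anything falls off the work surface, if the arm or the gripper's body presses on something with over 40 N, if the wrist force passes 120 N, or if a joint passes its speed limit or range.

ROBOT

A 6-joint arm with a two-finger parallel gripper is mounted at the origin on a cart in front of the work surface, level with it; the furniture and walls round the work are solid. World frame = base frame: x ahead of the robot, y to its left, z up, the work surface at z = 0. Lengths are in m, angles in degrees, forces in N, time in s.
With the tool pointing down it reaches from about 0.3 to 0.875 m from the base axis. Payload 4.2 kg.
Tool frame: the origin (TCP) lies between the finger pads; the fingertips stand 17 mm ahead of it and the grasp point (between the pads) lies 2 mm behind it; z points along the fingers, y is the line along which they close (so a half turn about z gives the same grasp; the last joint's range is limited). The gripper opens to 85 mm and grips with 20 to 120 N. Pads are 22 mm wide; open, the fingers measure 114 mm over their backs; the gripper's body (76 mm by 85 mm) begins 54 mm behind the grasp point. The pads swing forward as they close: fully open they stand 13 mm farther back than shut.
Start: joints at [-67.609, 18.312, 89.639, -0, 72.044, -1.146], TCP at [0.23, -0.527, 0.248] pointing down, gripper open.
Joint ranges: [-177.97, 177.97], [-48.28, 115.42], [12.27, 149.76], [-77.06, 257.06], [2.81, 150.46], [-146.56, 146.56]. Speed limits (degrees/s): [147.25, 147.25, 180, 180, 180, 180].

INTERFACE

Orientations are given as [roll, pitch, yaw] about the fixed x, y, z axes, in that order (R = Rz(yaw) Ry(pitch) Rx(roll)).
In Python, from plant import readout, eyes, robot gives the robot as it stands.
- The arm moves only by the shell command python3 -m pendant 'ROWS' [FORCE]. ROWS is JSON, one flat list of numbers, 5 for each row, row after row: the opening in per cent of the stroke, from 0 (shut) to 100 (fully open), then the shift along the tool's x, y, z in m, then the turn about the tool's z in degrees. A call has 1 to 20 rows; each row shifts and turns the commanded pose from where the row before left it, along the tool's axes as they then stand; what a row does not reach is not made up. A row lasts 1/8 s, in which the tool goes at most 62.5 mm and 10.7 degrees, less where a joint would pass 70% of its speed; a pose out of reach is approached as far as the arm can. A call is refused whole if a number of a shift passes 0.0625 or a number of a turn 10.7, either way. A call with a gripper value outside its range is refused whole. The fingers move at their own pace and stop on an object; FORCE is the grip in N (left out, the last holds). Time passes only in rows, so rows that do not move let the fingers close. It gives the time, the measured TCP pose, the force, the opening and the grip force at its end, in the units of the state.
- readout.sense(): the state, without advancing time (a new reading comes with each control period).
- eyes.grab_frame(name): name is "side" or "top"; returns a dict with "pixels" (480x640x3 uint8, red, green, blue), "range_z" (480x640 float32, m along the optical axis (not along the pixel's ray), 0 where there is no reading), "intrinsics" (3x3 intrinsics, pixels), "extrinsics" (4x4, takes a point from camera to world coordinates). Camera axes: x right, y up, looking along -z (the intrinsics and any distortion apply to the point x, -y, -z); pixel columns grow to the right and rows downward; lengths in m; the calibration is good to about 2 mm. A picture is of the moment at which its call begins.
- robot.job_done(): hands the job in; it is judged then, once.
The state is a dict: "clock": time; "joints": joint angles; "joint_vel": joint speeds; "tau": joint torques, N m; "ee_pos": TCP position; "ee_rot": TCP orientation; "contact_force": force on the tool from outside, world axes, zero at the start; "torque": the same for the moment, N m; "finger_gap": finger opening in m; "grip_force": force on a finger pad.
Only numpy, scipy, OpenCV 4.12 (cv2) and the standard library are available. Lean on these libraries where they do the work, as an engineer would, in place of code of your own. Each camera call takes 0.05 s, during which the arm holds its last target. There are 200 camera calls.

## Working session

There is one attempt and no reset: what is moved stays moved. The work goes in short steps, Python scripts to look and compute and a shell command to move; the robot and the scene stay as the last step left them, time stands still between calls to the robot, and variables do not carry over. Pictures are saved under pics/ and viewed, at most 10 in all, crops included, and the job is handed in when it is done.

```bash
ls; mkdir -p pics; cat > h.py <<'E'
import numpy as np,cv2
from plant import readout,eyes,robot
def grab(n,tag):
    f=eyes.grab_frame(n); cv2.imwrite(f'pics/{tag}.png',f['pixels'][...,::-1]); np.savez(f'pics/{tag}.npz',**{k:f[k] for k in('pixels','range_z','intrinsics','extrinsics')}); return f
def cloud(f):
    K=f['intrinsics'];T=f['extrinsics'];d=f['range_z'];v,u=np.mgrid[:480,:640]
    P=np.stack([(u-K[0,2])/K[0,0]*d,-(v-K[1,2])/K[1,1]*d,-d],-1)
    return P@T[:3,:3].T+T[:3,3]
def proj(f,p):
    K=f['intrinsics'];T=f['extrinsics'];c=(np.asarray(p)-T[:3,3])@T[:3,:3]
    return np.array([K[0,2]+K[0,0]*c[0]/-c[2],K[1,2]+K[1,1]*-c[1]/-c[2]])
E
python3 - <<'E'
from h import *
for n in('side','top'):
    f=grab(n,n+'0'); print(n,f['intrinsics'].round(1).tolist(),f['extrinsics'].round(3).tolist(), list(f))
print(readout.sense())
E
```

```text
pics
side [[441.7, 0.0, 318.8], [0.0, 441.7, 239.9], [0.0, 0.0, 1.0]] [[0.983, 0.112, -0.143, 0.466], [-0.181, 0.654, -0.734, -0.482], [0.011, 0.748, 0.664, 0.695], [0.0, 0.0, 0.0, 1.0]] ['pixels', 'range_z', 'intrinsics', 'extrinsics']
top [[503.5, 0.0, 317.9], [0.0, 503.5, 242.1], [0.0, 0.0, 1.0]] [[0.004, 0.978, -0.209, 0.388], [-1.0, 0.005, 0.003, 0.151], [0.004, 0.209, 0.978, 1.13], [0.0, 0.0, 0.0, 1.0]] ['pixels', 'range_z', 'intrinsics', 'extrinsics']
{'clock': 0.1, 'joints': array([-6.76094488e+01,  1.83468909e+01,  8.97001007e+01, -5.64328529e-04,
        7.20445243e+01, -1.14608319e+00]), 'joint_vel': array([-0.00342933, -0.05032645, -0.18664265,  0.01765762, -0.07545574,
        0.08341812]), 'tau': array([ 3.25962937e-04, -4.16409266e+01, -2.34705198e+01,  2.44664176e-05,
        4.85276178e-03, -6.26873486e-06]), 'ee_pos': array([ 0.22945901, -0.52678716,  0.24757258]), 'ee_rot': array([-1.79908492e+02, -1.29400365e-03,  2.35368077e+01]), 'contact_force': array([-0.15068168, -0.92051166,  0.0601772 ]), 'torque': array([-0.0500932 ,  0.01321049,  0.04581882]), 'grip_force': 0.0, 'finger_gap': 0.08525987384638539}
```

View pics/side0.png

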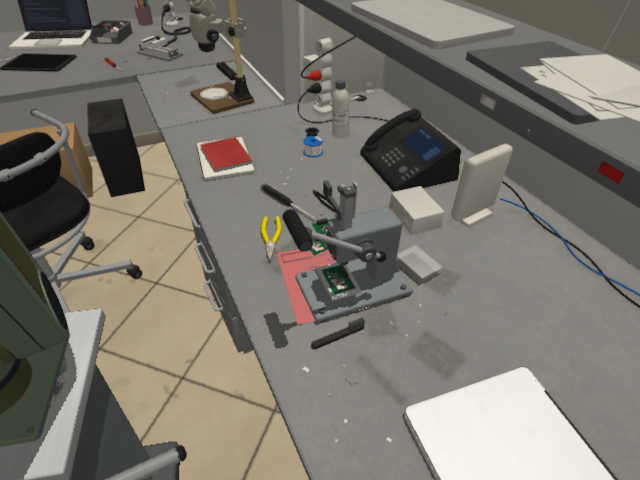

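View pics/top0.png

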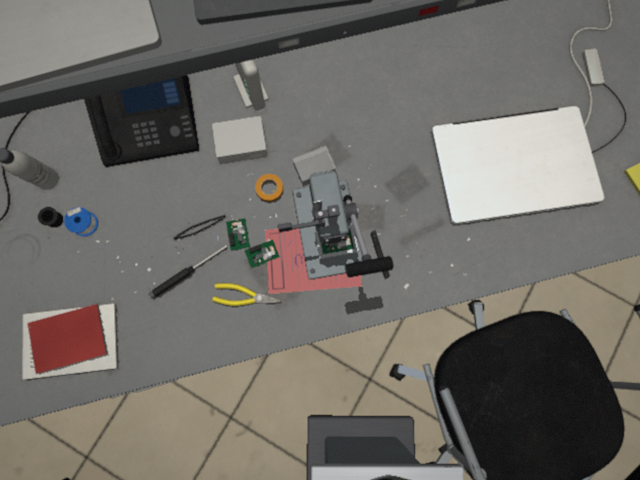

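The side view shows the press near (350,260), with the black grip at (298,230) and the board at (335,280). In the top view the grip is at (370,266), the head at (328,190), and the thumb plate probably at (285,227). Next I'll get the 3D points.

```bash
python3 - <<'E'
from h import *
f={n:dict(np.load(f'pics/{n}0.npz')) for n in('top','side')}
T=f['top'];C=cloud(T)
a=cv2.resize(T['pixels'][150:300,250:410,::-1],None,fx=4,fy=4,interpolation=cv2.INTER_CUBIC)
cv2.imwrite('pics/topc.png',a)
S=f['side'];a=cv2.resize(S['pixels'][170:330,260:430,::-1],None,fx=3.7,fy=3.7,interpolation=cv2.INTER_CUBIC);cv2.imwrite('pics/sidec.png',a)
for n in f:
    C=cloud(f[n]); px=f[n]['pixels'].astype(int)
    dark=(px.max(-1)<60)
    m=(C[...,2]>.20)&(C[...,2]<.27)&(abs(C[...,1]-.13)<.25)&(C[...,0]>.3)&(C[...,0]<.75)&dark
    k,l,s,c=cv2.connectedComponentsWithStats(m.astype(np.uint8))
    for i in range(1,k):
        if s[i,4]>15:
            p=C[l==i];print(n,'dark',s[i].tolist(),p.mean(0).round(4),p.min(0).round(3),p.max(0).round(3))
            if s[i,4]>100:
                r=cv2.minAreaRect(p[:,:2].astype(np.float32)*1000);print(r)
    m=(C[...,2]>.170)&(C[...,2]<.180)&(abs(C[...,1]-.13)<.2)&(C[...,0]>.3)&(C[...,0]<.8)
    print(n,'headtop',m.sum(),cv2.minAreaRect(C[m][:,:2].astype(np.float32)*1000))
    m=(C[...,2]>.005)&(C[...,2]<.03)&(abs(C[...,1]-.13)<.2)&(C[...,0]>.35)&(C[...,0]<.8)&(px.max(-1)-px.min(-1)<25)
    k,l,s,c=cv2.connectedComponentsWithStats(m.astype(np.uint8));i=1+s[1:,4].argmax()
    print('base',s[i],np.median(C[l==i][:,2]),cv2.minAreaRect(C[l==i][:,:2].astype(np.float32)*1000))
E
```

```text
top dark [317, 203, 4, 7, 21] [0.6518 0.146  0.2202] [0.651 0.144 0.2  ] [0.653 0.15  0.241]
top dark [327, 215, 11, 8, 50] [0.6247 0.1218 0.2319] [0.622 0.114 0.2  ] [0.627 0.131 0.259]
top dark [315, 217, 10, 6, 23] [0.6233 0.1446 0.232 ] [0.621 0.137 0.203] [0.627 0.153 0.247]
top dark [279, 227, 12, 4, 21] [0.6117 0.2104 0.2055] [0.609 0.2   0.2  ] [0.614 0.221 0.21 ]
top dark [345, 257, 48, 20, 643] [0.5339 0.0564 0.244 ] [0.516 0.015 0.228] [0.553 0.099 0.251]
((538.39990234375, 56.97132873535156), (32.47690963745117, 84.56205749511719), 9.956101417541504)
top headtop 1404 ((670.61572265625, 117.63066101074219), (139.85986328125, 78.18687438964844), 10.753458023071289)
base [ 300  226   62   53 1331] 0.01726043254804477 ((610.8925170898438, 116.50707244873047), (118.5466079711914, 127.17024230957031), 10.243191719055176)
side dark [324, 183, 8, 10, 34] [0.6148 0.2035 0.2057] [0.61  0.197 0.2  ] [0.622 0.216 0.21 ]
side dark [338, 188, 18, 10, 65] [0.63   0.1189 0.2507] [0.622 0.109 0.223] [0.653 0.146 0.258]
side dark [283, 210, 30, 41, 646] [0.5344 0.0446 0.2448] [0.516 0.012 0.218] [0.557 0.094 0.251]
((539.4729614257812, 54.285491943359375), (34.42094421386719, 83.34172821044922), 10.270147323608398)
side headtop 1441 ((672.1112060546875, 116.32241821289062), (138.54183959960938, 80.01152038574219), 10.325982093811035)
base [ 296  258  117   64 3128] 0.01989424279080132 ((662.4943237304688, 123.11599731445312), (223.8518524169922, 127.9271240234375), 10.134532928466797)
```

View pics/topc.png

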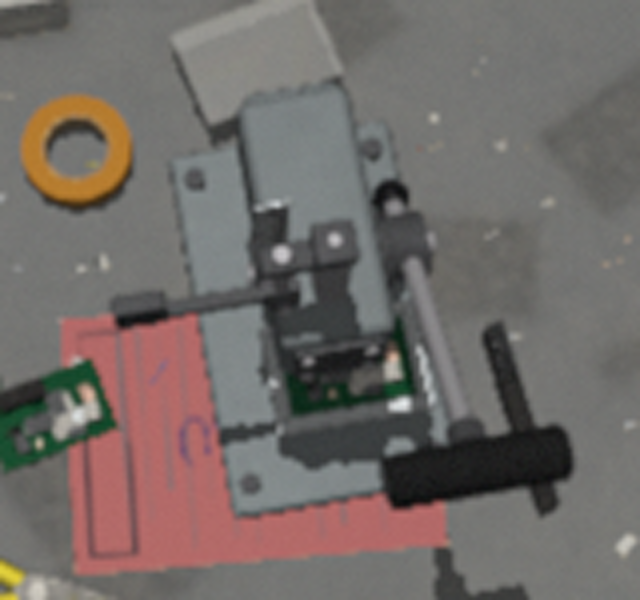

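View pics/sidec.png

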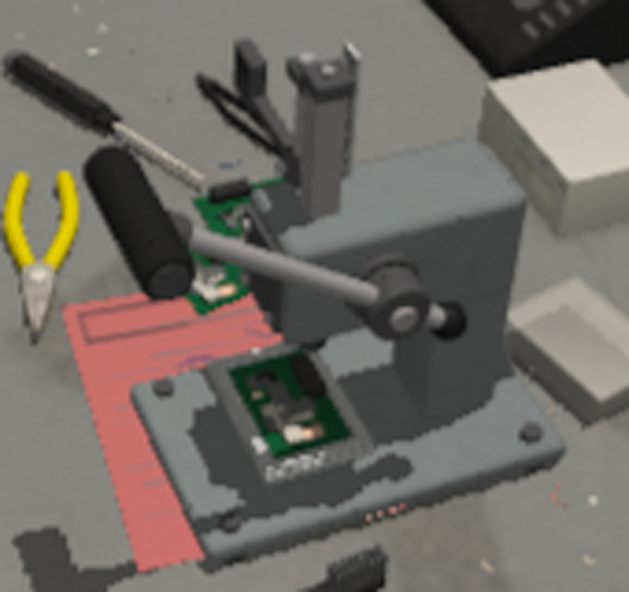

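The press yaw is about 10.2°. The grip centre is about (0.535, 0.056), its top at 0.25 against an expected 0.248. The thumb plate is about (0.613, 0.208) with its top at 0.210, so the collar top is at about 0.193. The connector shows at about (344,271) in the side view. I'll measure its height, then turn and carry the tool above the grip.

```bash
python3 - <<'E'
from h import *
for n in('side','top'):
    f=dict(np.load(f'pics/{n}0.npz'));C=cloud(f);px=f['pixels'].astype(int)
    m=(px.max(-1)<45)&(C[...,2]>.04)&(C[...,2]<.085)&(abs(C[...,0]-.61)<.06)&(abs(C[...,1]-.12)<.05)
    k,l,s,c=cv2.connectedComponentsWithStats(m.astype(np.uint8))
    for i in range(1,k):
        if s[i,4]>8: p=C[l==i];print(n,s[i],p.mean(0).round(4),np.percentile(p[:,2],[5,25,50,75,95]).round(4))
    g=(px[...,1]>px[...,0]+20)&(px[...,1]>px[...,2]+15)&(abs(C[...,0]-.61)<.06)&(abs(C[...,1]-.12)<.05)
    print('green',g.sum(),np.percentile(C[g][:,2],[5,50,95]).round(4))
    # thumb plate
    P=C[(C[...,2]>.175)&(abs(C[...,0]-.613)<.03)&(abs(C[...,1]-.208)<.02)]
    print('plate',len(P),P.min(0),P.max(0),P[P[:,2]>P[:,2].max()-.005].mean(0))
E
python3 -m pendant '[0,0,0,-0.01,-9.6, 0,0,0,-0.01,-9.6, 0,0,0,-0.01,-9.6, 0,0,0,-0.01,-9.6, 0,0,0,-0.01,-9.6, 0,0,0,-0.01,-9.6, 0,0,0,-0.01,-9.6, 0,0,0,-0.01,-9.6, 0,0,0,0,0, 0,0,0,0,0]' 20
```

```text
side [329 264  25  25 203] [0.6297 0.1135 0.0574] [0.0531 0.0547 0.056  0.0613 0.064 ]
green 202 [0.0529 0.0547 0.0568]
plate 149 [0.60920494 0.18805974 0.1826573 ] [0.62392402 0.22489284 0.21278603] [0.61548508 0.2102354  0.21062688]
top [347 230   5   8  15] [0.6369 0.0783 0.0532] [0.0507 0.0526 0.0531 0.0542 0.0558]
top [322 244  24   9  87] [0.6047 0.1201 0.0519] [0.0484 0.0504 0.0518 0.0534 0.0558]
green 53 [0.048  0.051  0.0538]
plate 143 [0.60880296 0.18952302 0.18023069] [0.62355557 0.22476817 0.21215298] [0.61565588 0.21258392 0.2089927 ]
clock: 1.35
ee_pos: [0.2295, -0.5269, 0.3276]
ee_rot: [-180.0, -0.1, 100.2]
contact_force: [0.4, -0.8, -0.3]
finger_gap: 0.0002
grip_force: 0.0
```

```bash
python3 -m pendant '[0,0.0325,0.0252,0,0, 0,0.0325,0.0252,0,0, 0,0.0325,0.0252,0,0, 0,0.0325,0.0252,0,0, 0,0.0325,0.0252,0,0, 0,0.0325,0.0252,0,0, 0,0.0325,0.0252,0,0, 0,0.0325,0.0252,0,0, 0,0.0325,0.0252,0,0, 0,0.0325,0.0252,0,0, 0,0.0325,0.0252,0,0, 0,0.0325,0.0252,0,0, 0,0.0325,0.0252,0,0, 0,0.0325,0.0252,0,0, 0,0.0325,0.0252,0,0, 0,0.0325,0.0252,0,0, 0,0,0,0,0, 0,0,0,0,0]'
```

```text
clock: 3.6
ee_pos: [0.5325, 0.0563, 0.3277]
ee_rot: [-179.9, 0.0, 100.3]
contact_force: [-0.7, 0.2, 0.6]
finger_gap: -0.0
grip_force: 0.0
```

```bash
python3 -m pendant '[0,0,0,0.018,0, 0,0,0,0.018,0, 0,0,0,0.018,0, 0,0,0,0.004,0, 0,0,0,0,0]'
python3 -m pendant '[0,0,0,0.002,0, 0,0,0,0.002,0, 0,0,0,0.002,0, 0,0,0,0,0, 0,0,0,0,0]'
```

```text
clock: 4.22
ee_pos: [0.5328, 0.056, 0.2707]
ee_rot: [180.0, 0.0, 100.3]
contact_force: [-1.1, 0.9, -0.2]
finger_gap: -0.0001
grip_force: 0.0
clock: 4.85
ee_pos: [0.533, 0.0568, 0.2646]
ee_rot: [180.0, 0.0, 100.3]
contact_force: [-1.0, 0.4, 2.4]
finger_gap: 0.0
grip_force: 1.2
```

```bash
python3 -m pendant '[0,0,-0.0045,0.0067,0, 0,0,-0.004,0.0067,0, 0,0,-0.0037,0.007,0, 0,0,-0.0034,0.0072,0, 0,0,0,0,0, 0,0,0,0,0]'
```

```text
clock: 5.6
ee_pos: [0.5177, 0.054, 0.2368]
ee_rot: [180.0, 0.0, 100.3]
contact_force: [-3.2, -0.9, 3.3]
finger_gap: 0.0002
grip_force: 1.8
```

```bash
python3 -m pendant '[0,0,-0.003,0.0075,0, 0,0,-0.0026,0.0076,0, 0,0,-0.0024,0.0077,0, 0,0,-0.002,0.0077,0, 0,0,0,0,0, 0,0,0,0,0]'
python3 -m pendant '[0,0,-0.0007,0.004,0, 0,0,-0.0007,0.004,0, 0,0,0,0,0, 0,0,0,0,0]'
```

```text
clock: 6.35
ee_pos: [0.5079, 0.0522, 0.2062]
ee_rot: [180.0, 0.0, 100.3]
contact_force: [-2.8, -0.3, 2.7]
finger_gap: -0.0001
grip_force: 1.6
clock: 6.85
ee_pos: [0.5064, 0.0519, 0.1982]
ee_rot: [-180.0, 0.0, 100.3]
contact_force: [-2.2, 0.1, 2.9]
finger_gap: -0.0
grip_force: 1.5
```

```bash
for i in 1 2; do :; done
python3 -m pendant '[0,0,-0.0003,0.002,0, 0,0,0,0,0, 0,0,0,0,0]' | grep -E 'pos|contact'
python3 -m pendant '[0,0,-0.0003,0.002,0, 0,0,0,0,0, 0,0,0,0,0]' | grep -E 'pos|contact'
python3 -m pendant '[0,0,-0.0002,0.002,0, 0,0,0,0,0, 0,0,0,0,0]' | grep -E 'pos|contact'
```

```text
ee_pos: [0.5062, 0.0519, 0.1962]
contact_force: [-1.9, -1.4, 3.0]
ee_pos: [0.5058, 0.0518, 0.1942]
contact_force: [-0.8, -0.8, 2.1]
ee_pos: [0.5056, 0.0517, 0.1922]
contact_force: [-2.6, -0.8, 2.6]
```

```bash
python3 -m pendant '[0,0,-0.0002,0.002,0, 0,0,0,0,0, 0,0,0,0,0]' | grep -E 'pos|contact'
python3 -m pendant '[0,0,-0.0002,0.002,0, 0,0,0,0,0, 0,0,0,0,0]' | grep -E 'pos|contact'
python3 -m pendant '[0,0,-0.0001,0.002,0, 0,0,0,0,0, 0,0,0,0,0]' | grep -E 'pos|contact'
```

```text
ee_pos: [0.5054, 0.0517, 0.1902]
contact_force: [-2.7, -0.7, 2.3]
ee_pos: [0.5052, 0.0517, 0.1882]
contact_force: [-1.3, -0.8, 3.1]
ee_pos: [0.5051, 0.0517, 0.1862]
contact_force: [-2.5, -0.8, 3.3]
```

```bash
python3 -m pendant '[0,0,-0.0001,0.002,0, 0,0,0,0,0, 0,0,0,0,0]' | grep -E 'pos|contact'
python3 -m pendant '[0,0,-0.0001,0.002,0, 0,0,0,0,0, 0,0,0,0,0]' | grep -E 'pos|contact'
python3 -m pendant '[0,0,0,0.0015,0, 0,0,0,0,0, 0,0,0,0,0]' | grep -E 'pos|contact'
```

```text
ee_pos: [0.505, 0.0517, 0.1842]
contact_force: [-2.8, -0.5, 2.4]
ee_pos: [0.5049, 0.0516, 0.1822]
contact_force: [-2.2, 0.1, 2.5]
ee_pos: [0.5049, 0.0516, 0.1807]
contact_force: [-2.0, -0.8, 3.0]
```

```bash
for k in 1; do python3 -m pendant '[0,0,0,0.0015,0, 0,0,0,0,0, 0,0,0,0,0]' | grep -E 'pos|contact'; done
python3 -m pendant '[0,0,0,0.0015,0, 0,0,0,0,0, 0,0,0,0,0]' | grep -E 'pos|contact'
python3 -m pendant '[0,0,0,0.0015,0, 0,0,0,0,0, 0,0,0,0,0]' | grep -E 'pos|contact'
```

```text
ee_pos: [0.5049, 0.0516, 0.1792]
contact_force: [-2.3, 0.1, 2.4]
ee_pos: [0.505, 0.0516, 0.1777]
contact_force: [-2.1, -0.6, 3.4]
ee_pos: [0.505, 0.0516, 0.1764]
contact_force: [-3.5, -0.2, 5.3]
```

```bash
python3 -m pendant '[0,0,0,0.0015,0, 0,0,0,0,0, 0,0,0,0,0]' | grep -E 'pos|contact'
python3 -m pendant '[0,0,0,0.0015,0, 0,0,0,0,0, 0,0,0,0,0]' | grep -E 'pos|contact'
python3 -m pendant '[0,0,0,0,0, 0,0,0,0,0, 0,0,0,0,0, 0,0,0,0,0]' | grep -E 'pos|contact'
python3 - <<'E'
from h import *
for n in('side','top'):
    F=[grab(n,f'{n}p{i}') for i in range(3)]
    C=np.median([cloud(f) for f in F],0)
    s=readout.sense();print(s['ee_pos'],s['contact_force'])
    C0=cloud(dict(np.load(f'pics/{n}0.npz')))
    for c,z0 in((C0,.21),(C,.19)):
        m=(c[...,2]>z0+.02)&(abs(c[...,0]-.632)<.03)&(abs(c[...,1]-.128)<.04)
        p=c[m];print(n,len(p),np.percentile(p[:,2],[50,70,80,90,95,99]).round(4))
E
```

```text
ee_pos: [0.5049, 0.0516, 0.1751]
contact_force: [-2.7, -0.7, 6.1]
ee_pos: [0.5048, 0.0516, 0.1738]
contact_force: [-4.8, -0.5, 8.2]
ee_pos: [0.5048, 0.0516, 0.1738]
contact_force: [-4.2, -1.2, 9.0]
[0.50477065 0.05156906 0.17384347] [-4.18945402 -0.67691214  8.33856104]
side 316 [0.2486 0.2554 0.2581 0.2592 0.2596 0.2607]
side 388 [0.2316 0.2351 0.2373 0.2461 0.2499 0.2522]
[0.504783   0.05158611 0.173836  ] [-4.94039159 -0.63534494  8.25287075]
top 285 [0.2481 0.2559 0.2567 0.2575 0.2584 0.2597]
top 304 [0.231  0.2326 0.2338 0.2439 0.2486 0.2509]
```

Contact begins at TCP z≈0.178, which makes the ram travel about 23.2 mm and the connector top about 0.0608. The depth image agrees (0.061). The push is now held at about 20 N on the foot. Next I'll check the ram cap height on the saved frames, then let the lever back up along the arc.

```bash
python3 - <<'E'
from h import *
for n in('side','top'):
    fr=[dict(np.load(f'pics/{n}{k}.npz')) for k in('0','p0')]
    C0,C1=map(cloud,fr)
    m=(C0[...,2]>.250)&(abs(C0[...,0]-.632)<.03)&(abs(C0[...,1]-.125)<.03)
    cap=np.median(C0[m],0);r=[]
    for f,C,dz in((fr[0],C0,0),(fr[1],C1,-.024)):
        u,v=proj(f,cap+[0,0,dz]).round().astype(int);w=C[v-2:v+3,u-2:u+3,2];r.append(np.median(w));print(n,(u,v),w.round(4).ravel()[::3])
    print(cap,r,r[0]-r[1])
E
python3 -m pendant '[0,0,0,-0.006,0, 0,0,0.0006,-0.008,0, 0,0,0.001,-0.008,0, 0,0,0.0013,-0.008,0, 0,0,0.002,-0.008,0, 0,0,0.0022,-0.0077,0, 0,0,0.0026,-0.0077,0, 0,0,0.003,-0.0075,0, 0,0,0.0034,-0.0074,0, 0,0,0.0037,-0.007,0, 0,0,0.004,-0.007,0, 0,0,0.0045,-0.007,0, 0,0,0,-0.006,0, 0,0,0,-0.03,0, 0,0,0,-0.03,0, 0,0,0,0,0]'
```

```text
side (np.int64(347), np.int64(191)) [0.2587 0.2611 0.2597 0.2583 0.2593 0.2581 0.2586 0.2587 0.2579]
side (np.int64(347), np.int64(202)) [0.2356 0.2365 0.2341 0.235  0.2354 0.2349 0.2344 0.2343 0.2329]
[0.63172565 0.1180287  0.25754645] [np.float64(0.2587654667173039), np.float64(0.23465570439053735)] 0.024109762326766537
top (np.int64(333), np.int64(211)) [0.2562 0.2591 0.2587 0.2588 0.2577 0.2595 0.2597 0.2586 0.2543]
top (np.int64(332), np.int64(214)) [0.2321 0.2334 0.2321 0.2294 0.2349 0.2319 0.2335 0.2336 0.2313]
[0.63200316 0.12160397 0.25642338] [np.float64(0.2570000834241477), np.float64(0.23250380518742542)] 0.02449627823672229
clock: 14.9
ee_pos: [0.5334, 0.0567, 0.3306]
ee_rot: [179.8, 0.0, 100.3]
contact_force: [-0.4, 0.6, -0.3]
finger_gap: 0.0001
grip_force: 0.0
```

Camera travel readings of 24.1 and 24.5 mm at the press agree with the expected 24.2. The target collar top is therefore about 0.2128. Moving to the thumb plate, whose position of (0.6155, 0.211) matches the ram axis plus 93 mm.

```bash
python3 -m pendant '[45,0.0343,0.027,0,0, 45,0.0343,0.027,0,0, 45,0.0343,0.027,0,0, 45,0.0344,0.027,0,0, 45,0,0,0,0, 45,0,0,0.02,0, 45,0,0,0.02,0, 45,0,0,0.02,0, 45,0,0,0,0]'
python3 - <<'E'
from h import *
for n in('side','top'):
    f=grab(n,n+'b');C=cloud(f)
    w=C[(C[...,2]>.24)&(C[...,2]<.262)&(abs(C[...,0]-.632)<.02)&(abs(C[...,1]-.12)<.02)];print(n,len(w),np.percentile(w[:,2],[50,80]))
a=cv2.imread('pics/sideb.png')[140:300,250:430];cv2.imwrite('pics/sidebc.png',cv2.resize(a,None,fx=3.5,fy=3.5,interpolation=cv2.INTER_CUBIC))
E
```

```text
clock: 16.02
ee_pos: [0.6128, 0.2098, 0.2661]
ee_rot: [-179.7, 0.1, 100.3]
contact_force: [0.4, -0.1, 0.4]
finger_gap: 0.0381
grip_force: 0.0
side 184 [0.25552915 0.25873991]Traceback (most recent call last):
  File "<stdin>", line 4, in <module>
    return _quantile_unchecked(
        a, q, axis, out, overwrite_input, method, keepdims, weights)
    return _ureduce(a,
                    func=_quantile_ureduce_func,
    ...<5 lines>...
                    overwrite_input=overwrite_input,
                    method=method)
    r = func(a, **kwargs)
    result = _quantile(arr,
                       quantiles=q,
    ...<2 lines>...
                       out=out,
                       weights=wgt)
    slices_having_nans = np.isnan(arr[-1, ...])
                                  ~~~^^^^^^^^^
IndexError: index -1 is out of bounds for axis 0 with size 0
```

```bash
python3 -m pendant '[45,0.0007,0.0028,0,0, 45,0,0,0.016,0, 45,0,0,0.016,0, 45,0,0,0.016,0, 45,0,0,0.01,0, 45,0,0,0.008,0, 45,0,0,0,0, 45,0,0,0,0]'
python3 - <<'E'
from h import *
grab('side','sideb')
a=cv2.imread('pics/sideb.png')[120:280,250:430];cv2.imwrite('pics/sidebc.png',cv2.resize(a,None,fx=3.5,fy=3.5,interpolation=cv2.INTER_CUBIC))
E
```

```text
clock: 17.12
ee_pos: [0.6173, 0.2124, 0.203]
ee_rot: [179.9, -0.0, 100.3]
contact_force: [0.7, 0.9, -0.0]
finger_gap: 0.0379
grip_force: 0.0
```

View pics/sidebc.png

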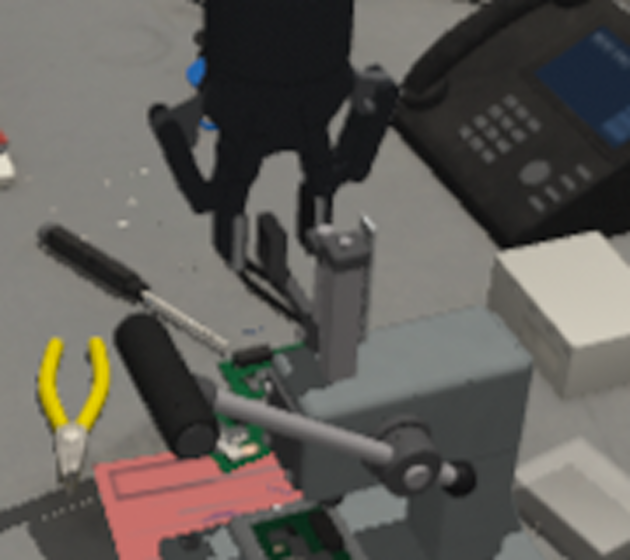

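The crop shows the plate at (270,245) between the fingers at 240 and 310. Closing on it.

```bash
python3 -m pendant '[25,0,0,0,0, 15,0,0,0,0, 8,0,0,0,0, 8,0,0,0,0, 8,0,0,0,0]' 20
```

```text
clock: 17.8
ee_pos: [0.617, 0.2124, 0.2028]
ee_rot: [180.0, 0.0, 100.3]
contact_force: [0.1, -1.3, 3.2]
finger_gap: 0.0093
grip_force: 24.2
```

```bash
python3 -m pendant '[0,0,0,0,0, 0,0,0,-0.003,0, 0,0,0,-0.004,0, 0,0,0,-0.004,0, 0,0,0,-0.004,0, 0,0,0,-0.004,0, 0,0,0,-0.002,0, 0,0,0,0,0]' 30
python3 - <<'E'
from h import *
C=cloud(grab('side','sidec2'))
for c,t in((cloud(dict(np.load('pics/side0.npz'))),'before'),(C,'now')):
    for z in (.17,):
        m=(c[...,2]>z)&(abs((c[...,0]-.617)*.984+(c[...,1]-.212)*.177)<.009)&(abs(-(c[...,0]-.617)*.177+(c[...,1]-.212)*.984)<.014)
        p=c[m][:,2];print(t,len(p),np.percentile(p,[50,80,90,97]).round(4))
E
```

```text
clock: 18.8
ee_pos: [0.6169, 0.2123, 0.224]
ee_rot: [180.0, 0.0, 100.3]
contact_force: [0.3, 0.0, -4.5]
finger_gap: 0.0094
grip_force: 30.8
before 128 [0.2034 0.2105 0.2113 0.212 ]
now 418 [0.2577 0.3048 0.3152 0.3212]
```

```bash
python3 -m pendant '[20,0,0,0,0, 45,0,0,0,0, 45,0,0,0,0, 45,0,0,-0.02,0, 45,0,0,-0.03,0, 45,0,0,-0.03,0, 0,0,0,0,0, 0,0,0,0,0, 0,0,0,0,0]' 20
python3 - <<'E'
from h import *
for n in('side','top'):
  C=cloud(grab(n,n+'d'))
  for c,t in((cloud(dict(np.load(f'pics/{n}0.npz'))),'before'),(C,'now')):
    m=(c[...,2]>.17)&(c[...,2]<.25)&(abs((c[...,0]-.616)*.984+(c[...,1]-.212)*.177)<.009)&(abs(-(c[...,0]-.616)*.177+(c[...,1]-.212)*.984)<.014)
    p=c[m][:,2];print(n,t,len(p),np.percentile(p,[50,80,90,97]).round(4) if len(p) else '')
E
```

```text
clock: 19.98
ee_pos: [0.6165, 0.2122, 0.3019]
ee_rot: [-179.8, 0.0, 100.3]
contact_force: [0.3, -0.3, -0.6]
finger_gap: 0.0001
grip_force: 0.0
side before 128 [0.2034 0.2105 0.2113 0.212 ]
side now 136 [0.2243 0.2316 0.2326 0.2331]
top before 119 [0.2069 0.2088 0.2099 0.2113]
top now 11 [0.218  0.2269 0.2276 0.2285]
```

The plate moved up 21.1 mm. Now I'll touch its top gently with the closed fingertips to get an exact height.

```bash
python3 -m pendant '[0,0,0,0.016,0, 0,0,0,0.016,0, 0,0,0,0.016,0, 0,0,0,0,0, 0,0,0,0,0]'| grep -E 'pos|contact'
python3 -m pendant '[0,0,0,0.002,0, 0,0,0,0.001,0, 0,0,0,0,0, 0,0,0,0,0]'| grep -E 'pos|contact'
python3 -m pendant '[0,0,0,0.001,0, 0,0,0,0,0, 0,0,0,0,0]'| grep -E 'pos|contact'
python3 -m pendant '[0,0,0,0.001,0, 0,0,0,0,0, 0,0,0,0,0]'| grep -E 'pos|contact'
```

```text
ee_pos: [0.6172, 0.2124, 0.2557]
contact_force: [-0.1, 0.2, 0.6]
ee_pos: [0.617, 0.2123, 0.2526]
contact_force: [0.3, -0.4, -0.0]
ee_pos: [0.617, 0.2123, 0.2515]
contact_force: [-0.1, -0.8, -0.1]
ee_pos: [0.617, 0.2123, 0.2505]
contact_force: [0.5, 0.1, 0.2]
```

```bash
python3 -m pendant '[0,0,0,0.001,0, 0,0,0,0,0, 0,0,0,0,0]'| grep -E 'pos|contact'
python3 -m pendant '[0,0,0,0.001,0, 0,0,0,0,0, 0,0,0,0,0]'| grep -E 'pos|contact'
python3 -m pendant '[0,0,0,0.001,0, 0,0,0,0,0, 0,0,0,0,0]'| grep -E 'pos|contact'
```

```text
ee_pos: [0.617, 0.2124, 0.2495]
contact_force: [0.6, 0.1, 0.2]
ee_pos: [0.617, 0.2123, 0.2485]
contact_force: [-0.3, 0.9, 0.8]
ee_pos: [0.617, 0.2124, 0.2475]
contact_force: [-0.8, 0.2, -0.1]
```

```bash
python3 -m pendant '[0,0,0,0.0006,0, 0,0,0,0,0, 0,0,0,0,0]'| grep -E 'pos|contact'
python3 -m pendant '[0,0,0,0.0006,0, 0,0,0,0,0, 0,0,0,0,0]'| grep -E 'pos|contact'
python3 -m pendant '[0,0,0,0.0006,0, 0,0,0,0,0, 0,0,0,0,0]'| grep -E 'pos|contact'
```

```text
ee_pos: [0.6171, 0.2124, 0.2472]
contact_force: [-0.0, 0.3, 3.6]
ee_pos: [0.6171, 0.2124, 0.247]
contact_force: [-1.2, 0.3, 5.9]
ee_pos: [0.6171, 0.2124, 0.2463]
contact_force: [-0.7, 0.5, 5.5]
```

Contact was at TCP 0.2473 and the tool now stands at 0.2463. The collar top is therefore about 0.2125, against a target of 0.2128. I'll retreat, check and hand in.

```bash
python3 -m pendant '[0,0,0,-0.01,0, 0,0,0,-0.03,0, 0,0,0,-0.04,0, 0,0,0,-0.04,0, 0,-0.05,-0.05,0,0, 0,-0.05,-0.05,0,0, 0,-0.05,-0.05,0,0, 0,-0.05,-0.05,0,0, 0,-0.05,0,0,0, 0,-0.05,0,0,0, 0,0,0,0,0, 0,0,0,0,0]'| grep -E 'clock|pos|contact'
python3 - <<'E'
from h import *
for n in('side','top'):
  f=grab(n,n+'e');c1=cloud(f);o=dict(np.load(f'pics/{n}0.npz'))
  for c,g,t in((cloud(o),o,'before'),(c1,f,'now')):
    px=g['pixels'].astype(int)
    m=(c[...,2]>.17)&(c[...,2]<.25)&(abs((c[...,0]-.616)*.984+(c[...,1]-.212)*.177)<.009)&(abs(-(c[...,0]-.616)*.177+(c[...,1]-.212)*.984)<.014)
    p=c[m][:,2];w=c[(c[...,2]>.22)&(px.max(-1)<60)&(abs(c[...,0]-.534)<.03)&(abs(c[...,1]-.056)<.05)]
    gr=(px[...,1]>px[...,0]+20)&(px[...,1]>px[...,2]+15)&(abs(c[...,0]-.61)<.06)&(abs(c[...,1]-.12)<.05)
    print(n,t,len(p),np.percentile(p,[50,80,90,97]).round(4) if len(p) else '','grip',w.mean(0).round(4) if len(w) else '','board',gr.sum(),c[gr].mean(0).round(4))
a=cv2.imread('pics/sidee.png')[140:300,250:430];cv2.imwrite('pics/sideec.png',cv2.resize(a,None,fx=3.5,fy=3.5,interpolation=cv2.INTER_CUBIC))
E
```

```text
clock: 25.7
ee_pos: [0.4927, -0.0914, 0.3656]
contact_force: [0.0, 0.7, -0.6]
side before 128 [0.2034 0.2105 0.2113 0.212 ] grip [0.5343 0.0445 0.2448] board 202 [0.6187 0.1025 0.058 ]
side now 84 [0.2175 0.228  0.2314 0.2322] grip [0.5362 0.039  0.2448] board 204 [0.6188 0.1029 0.0576]
top before 119 [0.2069 0.2088 0.2099 0.2113] grip [0.5339 0.0564 0.244 ] board 53 [0.6068 0.1006 0.051 ]
top now 123 [0.2268 0.2287 0.23   0.2312] grip [0.5338 0.0564 0.244 ] board 50 [0.6075 0.0982 0.0518]
```

View pics/sideec.png

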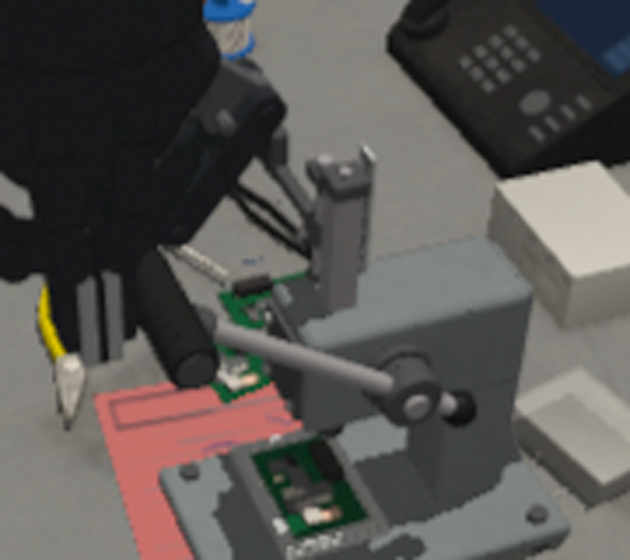

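The lever is back up with the grip at its start height, the board is unmoved, the plate is about 20 mm higher, and the gripper is clear at z 0.366.

```bash
python3 -c "
from plant import robot;print(robot.job_done())"
```

```text
the job is handed in; nothing more can be done
None
```

The job is handed in, with no verdict returned: I pressed the foot onto the connector at about 20 N, the lever came back up, and the collar top is set at about 212.5 mm above the bench (target 212.8 mm), with the board unmoved.

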